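Hook the stuck slide carrier out of the scanner bay

ROBOT

A 6-joint arm with a two-finger parallel gripper is mounted at the origin on a cart in front of the work surface, level with it; the furniture and walls round the work are solid. World frame = base frame: x ahead of the robot, y to its left, z up, the work surface at z = 0. Lengths are in mm, angles in rad, forces in N, time in s.
With the tool pointing down it reaches from about 325 to 750 mm from the base axis. Payload 7.6 kg.
Tool frame: the origin (TCP) lies midway between the tips of the shut fingers; the grasp point (between the pads) lies 19 mm behind it; z points along the fingers, y is the line along which they close (so a half turn about z gives the same grasp; the last joint's range is limited). The gripper opens to 85 mm and grips with 20 to 120 N. Pads are 22 mm wide; open, the fingers measure 114 mm over their backs; the gripper's body (76 mm by 85 mm) begins 54 mm behind the grasp point. The pads swing forward as they close: fully open they stand 13 mm farther back than shut.
Start: joints at [-1.303, 0.052, 1.401, -0, 1.689, -0.07], TCP at [174.016, -495.342, 231.323] pointing down, gripper open.
Joint ranges: [-2.9, 2.9], [-0.91, 2.17], [0.12, 2.37], [-1.06, 4.2], [0.26, 2.73], [-2.93, 2.93]. Speed limits (rad/s): [2.57, 2.57, 3.01, 3.14, 3.14, 3.14].

INTERFACE

Orientations are given as a unit quaternion [w, x, y, z].
In Python, from workcell import bot gives the robot as it stands.
- The arm moves only by the shell command python3 -m handwheel 'ROWS' [FORCE]. ROWS is JSON, a list of rows, each a list of 7 numbers: the shift along the tool's x, y, z in m, then the turn, a rotation vector about the tool's x, y, z in rad, then the closure in counts, from 0 (fully open) to 255 (shut). In form: [[tx, ty, tz, rx, ry, rz, claw], ...]. A call has 1 to 12 rows; each row shifts and turns the commanded pose from where the row before left it, along the tool's axes as they then stand; what a row does not reach is not made up. A row lasts 1/12 s, in which the tool goes at most 41.7 mm and 7.16 degrees, less where a joint would pass 70% of its speed; a pose out of reach is approached as far as the arm can. A call with a gripper value outside its range is refused whole. The fingers move at their own pace and stop on an object; FORCE is the grip in N (left out, the last holds). Time passes only in rows, so rows that do not move let the fingers close. It gives the time, the measured TCP pose, the force, the opening and the grip force at its end, in the units of the state.
- bot.state(): the state, without advancing time (a new reading comes with each control period).
- bot.read_camera(name): name is "side" or "top" or "wrist"; returns a dict with "pixels" (480x640x3 uint8, blue, green, red), "depth" (480x640 float32, mm along the optical axis (not along the pixel's ray), 0 where there is no reading), "fx", "fy", "cx", "cy" (pixels), "k1" (the pictures are not rectified: a ray, as slopes to the right and down, at radius r is drawn at 1 + k1 r^2 times it, then the intrinsics apply), "R" (3x3) and "t" (3): a world point X has camera coordinates R X + t. Camera axes: x right, y down, z forward; pixel columns grow to the right and rows downward; lengths in mm; the calibration is good to about 2 mm. A picture is of the moment at which its call begins.
- bot.finish_job(): hands the job in; it is judged then, once.
Trained networks look in a picture, given as the dict that the camera call returned (one of the last four; its "shot" number tells which), for a name from the list of things; names that differ only in an ending like _2 or _b are one class to them, and where a whole thing is asked for, a point or a joint stands for the part that bears it (a point fixed in the world has none). Each returns a list of dicts, best first, with "confidence" (0 to 1); they miss things now and then, are a little off and sometimes report something else, mostly with a low value. They report only what shows in the picture. A call takes as long as a camera call.
- bot.boxes_of(picture, target): "box" ([centre column, centre row, width, height] in pixels, round what is visible of it).
The state is a dict: "clock": time; "joints": joint angles; "qd": joint speeds; "tau": joint torques, N m; "ee_pos": TCP position; "ee_rot": TCP orientation; "ft_force": force on the tool from outside, world axes, zero at the start; "moment": the same for the moment, N m; "grip_width": finger opening in mm; "gripper_force": force on a finger pad.
Only numpy, scipy, OpenCV 4.12 (cv2) and the standard library are available. Lean on these libraries where they do the work, as an engineer would, in place of code of your own. Each camera call takes 0.05 s, during which the arm holds its last target. There are 200 camera calls.

TASK

The slide carrier is stuck deep in the bay of the slide scanner, too far in for fingers. Take the hooked pick by its handle, reach into the bay over the carrier, feel gently for the hidden window in the carrier's sliding cover, hook the pick down through that window and drag the carrier forward until at least two thirds of its length stands out on the landing. Then lay the pick down on the bare desk, let go, and leave the carrier flat on the landing; do not touch the carrier with the fingers, do not force it, and leave the glue stick to the right of the scanner and the note pad where they are.

Things in the scene. Friction and masses are not known exactly. Their poses are not given: they have to be found in the camera images.
- scanner: Slide scanner: white box on a grey base plate, fixed. Origin on the desk below the middle of the bay's mouth; x points into the bay, y left, z up. Base plate x = -115 to 155 mm, 110 wide, top at z = 24 (bay floor, and the landing before the mouth, with 3.5 mm high guide rails at y = -32 and 32). Box x = 0 to 155, 110 wide, top at z = 94.
- bay_mouth (a point): Middle of the bay floor's edge in the mouth plane (scanner frame [0, 0, 24] mm), axes as the scanner's. The bay is 60 mm wide (y = -30 to 30) and 60 high, roofed, and ends at a back wall 140 mm behind the mouth.
- carrier: Slide carrier: loose hollow metal box, about 0.25 kg, 110 long (x) x 52 wide x 20 mm high, inner floor 3 mm up. Origin at the centre of its underside, x points into the bay. It starts with its front end 24 to 28 mm behind the mouth, nearly at the back wall. Its top is closed by a fixed hood at each end (31 mm long, flush at 20 mm) and a sliding cover between them.
- carrier_cover (a point): Fixed point of the carrier, mid-length on its top, at cover height [0, 0, 19.5] mm; axes as the carrier's. The grey cover, 3 mm thick, has one window 20 mm long (x), 28 wide, centred in y; its centre stands anywhere from x = 14 to -14 mm: roofed over, not reported, to be felt. Pulled there, the stiff cover (3 N) may first slide to its front stop (window at x = -14); the carrier then follows.
- hook_pick: Hooked pick, loose, 0.12 kg, lying level on the desk, hook down. Origin under the middle of the handle, x along the shank to the hook, z up. Black handle 75 mm long (x), 18 wide, 30 high, front flange 28 wide x 32 high, rear cap 22 wide. The steel shank, a 6 mm bar, runs along x at z = 17 to x = 157 and bends down there as a hook to z = 0, leaning 2 mm back.
- hook_tip (a point): Lowest point of the pick's hook, at [155.5, 0, 0] mm in the pick's frame; axes as the pick's. The bar there is 6 mm thick with a round end.
- glue_stick: Glue stick, 27 mm across, 90 high, standing upright; bystander. Origin at the centre of its underside.
- note_pad: Sticky-note pad, 78 x 77 x 20 mm, flat on the desk; bystander. Origin at the centre of its underside.

How it is judged:
By the outcome, as a careful person would: the job done as asked, in the order asked, and still so for the second after the job is handed in, with the robot touching nothing.
It also fails if it takes over 54 s, if anything falls off the work surface, if the arm or the gripper's body presses on something with over 40 N, if the wrist force passes 120 N, or if a joint passes its speed limit or range.

## Working session

There is one attempt and no reset: what is moved stays moved. The work goes in short steps, Python scripts to look and compute and a shell command to move; the robot and the scene stay as the last step left them, time stands still between calls to the robot, and variables do not carry over. Pictures are saved under pics/ and viewed, at most 10 in all, crops included, and the job is handed in when it is done.

```bash
ls; mkdir -p pics; cat > h.py <<'E'
import numpy as np, cv2
from workcell import bot
from scipy.spatial.transform import Rotation as Ro
def world(p):
    d=p["depth"].astype(float); v,u=np.mgrid[0:480,0:640]
    K=np.array([[p["fx"],0,p["cx"]],[0,p["fy"],p["cy"]],[0,0,1.]])
    s=cv2.undistortPoints(np.stack([u,v],-1).reshape(-1,1,2).astype(float),K,np.array([p["k1"],0,0,0.])).reshape(480,640,2)
    c=np.dstack([s[...,0]*d,s[...,1]*d,d])
    w=(c-np.array(p["t"]))@np.array(p["R"])
    w[d<=0]=np.nan
    return w
def rot(s): 
    q=s["ee_rot"]; return Ro.from_quat([q[1],q[2],q[3],q[0]])
E
python3 - <<'E'
from h import *
for n in("top","side"):
    p=bot.read_camera(n); cv2.imwrite(f"pics/{n}0.png",p["pixels"]); w=world(p); np.save(f"pics/{n}0.npy",w)
    print(n,p["fx"],p["cx"],p["cy"],p["k1"],np.round(p["R"],3).tolist(),np.round(p["t"]))
    for o in("scanner","hook_pick","glue_stick","note_pad","carrier","hook_tip"):
        for b in bot.boxes_of(p,o)[:2]:
            u,v=int(b["box"][0]),int(b["box"][1]); print(o,round(b["confidence"],2),np.round(b["box"]),np.round(w[v,u]))
print(bot.state())
E
```

```text
pics
top 504.3849500425766 317.6156117432177 230.75794822904192 -0.10029049052698286 [[-0.008, -1.0, 0.016], [-0.994, 0.006, -0.108], [0.107, -0.017, -0.994]] [  51.  605. 1267.]
scanner 0.69 [299. 219.  66. 112.] [630.  96.  95.]
scanner 0.44 [449. 261.  13.  82.] [ 525. -293.   21.]
hook_pick 0.76 [451. 262.  11.  77.] [ 523. -304.    2.]
glue_stick 0.74 [390. 183.  17.  20.] [ 719. -135.   85.]
note_pad 0.65 [172. 280.  33.  35.] [483. 428.  15.]
hook_tip 0.77 [450. 285.  16.  36.] [ 463. -292.   29.]
side 532.3112215629491 316.2321871795856 234.53044433242138 -0.03188175393449789 [[0.239, -0.971, 0.019], [-0.467, -0.132, -0.874], [0.851, 0.2, -0.485]] [-78. 349. 775.]
hook_pick 0.81 [468. 300.  13.  52.] [ 481. -289.   28.]
hook_pick 0.19 [409. 230.  10.  31.] [ 715. -142.   54.]
glue_stick 0.92 [408. 229.  16.  31.] [ 715. -140.   53.]
note_pad 0.77 [156. 262.  36.  24.] [464. 422.  16.]
carrier 0.86 [310. 233.  22.  18.] [645.  98.  44.]
hook_tip 0.97 [472. 299.  15.  60.] [ 490. -297.   29.]
hook_tip 0.37 [314. 237.  31.  87.] [641.  84.  37.]
{'clock': 0.7, 'joints': array([-1.30328789e+00,  5.21636367e-02,  1.40068646e+00, -3.17676773e-05,
        1.68861704e+00, -7.03268886e-02]), 'qd': array([-0.00018532,  0.0013306 , -0.0001035 ,  0.00024135, -0.00012637,
        0.00084471]), 'tau': array([-2.20245922e-03, -3.81457472e+01, -3.60259330e+01, -2.37125651e-04,
        1.43341363e-04, -3.12337147e-05]), 'ee_pos': array([ 174.01362002, -495.34131557,  231.34922352]), 'ee_rot': array([ 6.40076868e-05,  9.85767614e-01,  1.68113673e-01, -9.51948023e-06]), 'ft_force': array([-0.55214493, -0.0736298 , -0.28210476]), 'moment': array([ 0.02606327,  0.00277882, -0.02248185]), 'gripper_force': 0.0, 'grip_width': 85.29344687147936}
```

```bash
python3 - <<'E'
from h import *
a=cv2.imread("pics/top0.png")[120:320,220:480]; b=cv2.imread("pics/side0.png")[160:360,250:510]
cv2.imwrite("pics/v1.png",np.vstack([cv2.resize(x,(780,600))[:,:] for x in (a,)]))
cv2.imwrite("pics/v2.png",cv2.resize(b,(780,600)))
w=np.load("pics/top0.npy")
# scanner: top box & plate
def rect(m,n):
    p=w[m][:,:2].astype(np.float32); r=cv2.minAreaRect(p); print(n,len(p),r,np.median(w[m][:,2]))
v,u=np.mgrid[0:480,0:640]
reg=(abs(u-299)<50)&(abs(v-225)<75)
rect(reg&(w[...,2]>85)&(w[...,2]<105),"box"); rect(reg&(w[...,2]>14)&(w[...,2]<105),"all")
reg=(abs(u-450)<14)&(abs(v-262)<50)
rect(reg&(w[...,2]>22)&(w[...,2]<40),"handle");rect(reg&(w[...,2]>10),"pick")
E
```

```text
box 2745 ((687.9758911132812, 106.35440063476562), (158.00564575195312, 110.09173583984375), 11.245305061340332) 94.22380291162649
all 4744 ((632.537109375, 95.22522735595703), (271.1368408203125, 110.09432983398438), 11.294414520263672) 91.55980550634163
handle 257 ((525.603515625, -292.3381042480469), (198.5051727294922, 27.60431671142578), 0.41796761751174927) 29.39825601120933
pick 382 ((525.6870727539062, -292.4739685058594), (198.56182861328125, 27.623218536376953), 0.07743704319000244) 27.57715084218603
```

View pics/v1.png

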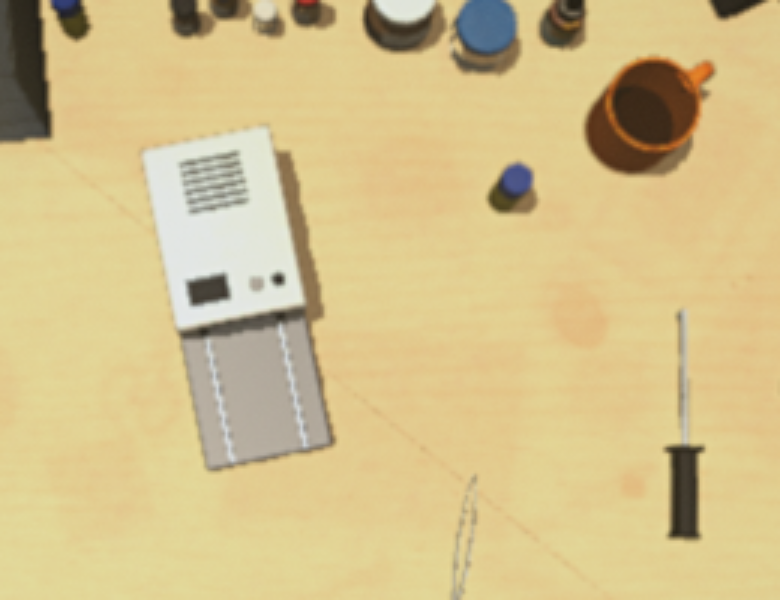

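View pics/v2.png

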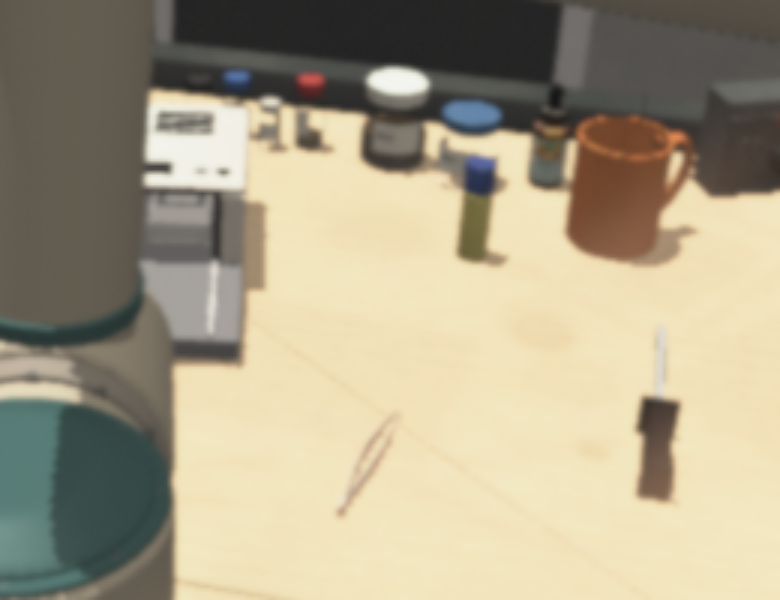

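```bash
python3 -m handwheel '[[0,0,0.04,0,0,0.1127,0],[0,0,0.03,0,0,0.1127,0],[0,0,0.01,0,0,0.1127,0],[0.0325,-0.0226,0,0,0,0,0],[0.0325,-0.0226,0,0,0,0,0],[0.0325,-0.0226,0,0,0,0,0],[0.0325,-0.0226,0,0,0,0,0],[0.0325,-0.0226,0,0,0,0,0],[0.0325,-0.0226,0,0,0,0,0],[0.0325,-0.0226,0,0,0,0,0],[0.0325,-0.0226,0,0,0,0,0],[0.0325,-0.0226,0,0,0,0,0]]' 80
python3 -m handwheel '[[0,0,0,0,0,0,0],[0,0,0,0,0,0,0],[0,0,0,0,0,0,0]]'
python3 - <<'E'
from h import *
s=bot.state(); print(s["ee_pos"],rot(s).as_matrix().round(3).tolist())
p=bot.read_camera("wrist"); w=world(p); cv2.imwrite("pics/w1.png",p["pixels"])
for b in bot.boxes_of(p,"hook_pick")[:1]: print(b)
for lo,hi,n in((24,45,"handle"),(10,45,"all")):
    m=(w[...,2]>lo)&(w[...,2]<hi)&(abs(w[...,1]+292)<30)&(w[...,0]>400)
    print(n,m.sum(),cv2.minAreaRect(w[m][:,:2].astype(np.float32)),np.median(w[m][:,2]), w[m][:,0].min(),w[m][:,0].max())
E
```

```text
clock: 1.7
ee_pos: [468.0, -290.6, 151.5]
ee_rot: [0.0, 1.0, -0.0, 0.0]
ft_force: [0.1, -1.0, 0.2]
grip_width: 85.4
gripper_force: 0.0
clock: 1.95
ee_pos: [466.3, -292.1, 151.2]
ee_rot: [0.0, 1.0, 0.0, -0.0]
ft_force: [0.2, -0.8, -0.1]
grip_width: 85.7
gripper_force: 0.0
[ 466.3313349  -292.14110054  151.15463011] [[1.0, 0.0, -0.001], [0.0, -1.0, -0.0], [-0.001, 0.0, -1.0]]
{'box': [321.0, 145.2, 46.3, 290.5], 'confidence': 0.55}
handle 3597 ((466.96575927734375, -293.99041748046875), (27.07330322265625, 80.44924926757812), 89.4891128540039) 29.940490130065342 426.7640305999912 507.28975163062375
all 5305 ((514.6395874023438, -293.92608642578125), (175.92483520507812, 27.58289337158203), 0.7092347145080566) 29.287390270147025 426.7640305999912 602.6114240294071
```

```bash
python3 -m handwheel '[[0,0.0018,0.04,0,0,0,0],[0,0,0.04,0,0,0,0],[0,0,0.04,0,0,0,0],[0,0,0.02,0,0,0,0],[0,0,0.006,0,0,0,0],[0,0,0,0,0,0,0],[0,0,0,0,0,0,255],[0,0,0,0,0,0,255],[0,0,0,0,0,0,255],[0,0,0,0,0,0,255],[0,0,0,0,0,0,255],[0,0,0,0,0,0,255]]' 90
python3 -m handwheel '[[0,0,0,0,0,0,255],[0,0,0,0,0,0,255],[0,0,0,0,0,0,255],[0,0,0,0,0,0,255]]'
```

```text
clock: 3.05
ee_pos: [467.2, -294.3, 6.5]
ee_rot: [0.001, 1.0, -0.0, 0.001]
ft_force: [-0.5, 0.3, -0.1]
grip_width: 15.9
gripper_force: 88.8
clock: 3.38
ee_pos: [467.2, -294.2, 6.4]
ee_rot: [0.001, 1.0, -0.0, 0.001]
ft_force: [-0.6, -0.8, 6.2]
grip_width: 16.3
gripper_force: 90.1
```

```bash
python3 -m handwheel '[[0,0,-0.035,0,0,0,255],[0,0,-0.035,0,0,0,255],[0,0,-0.034,0,0,0,255],[-0.004,-0.039,0,0,0,0,255],[-0.004,-0.039,0,0,0,0,255],[-0.004,-0.039,0,0,0,0,255],[-0.004,-0.039,0,0,0,0,255],[-0.003,-0.039,0,0,0,0,255],[-0.003,-0.039,0,0,0,0,255],[-0.002,-0.039,0,0,0,0,255],[-0.002,-0.039,0,0,0,-0.0983,255],[0,-0.039,0,0,0,-0.0983,255]]'
python3 -m handwheel '[[0,0,0,0,0,0,255],[0,0,0,0,0,0,255],[0,0,0,0,0,0,255]]'
python3 - <<'E'
from h import *
s=bot.state(); print(s["ee_pos"],rot(s).as_matrix().round(3).tolist(),s["ft_force"],s["moment"])
p=bot.read_camera("top"); w=world(p); cv2.imwrite("pics/t1.png",p["pixels"]); np.save("pics/t1.npy",w)
p2=bot.read_camera("wrist"); w2=world(p2); cv2.imwrite("pics/w2.png",p2["pixels"]); np.save("pics/w2.npy",w2)
p3=bot.read_camera("side"); 
cv2.imwrite("pics/v3.png",np.vstack([np.hstack([cv2.resize(p["pixels"][150:300,220:420],(400,300)),cv2.resize(p3["pixels"][130:330,200:467],(400,300))]),np.hstack([cv2.resize(p2["pixels"],(400,300))]*2)]))
E
```

```text
clock: 4.38
ee_pos: [436.2, 58.8, 109.1]
ee_rot: [0.0, 0.995, 0.1, -0.0]
ft_force: [0.7, 0.4, -1.4]
grip_width: 16.2
gripper_force: 89.2
clock: 4.63
ee_pos: [436.7, 56.8, 109.0]
ee_rot: [0.0, 0.995, 0.098, -0.0]
ft_force: [0.8, -0.3, -0.8]
grip_width: 16.3
gripper_force: 89.1
[436.66382443  56.79597101 108.9916639 ] [[0.981, 0.195, -0.001], [0.195, -0.981, -0.001], [-0.001, 0.0, -1.0]] [ 0.80724287 -0.27580958 -0.81420414] [-0.01657911  0.02740125 -0.00424394]
```

View pics/v3.png

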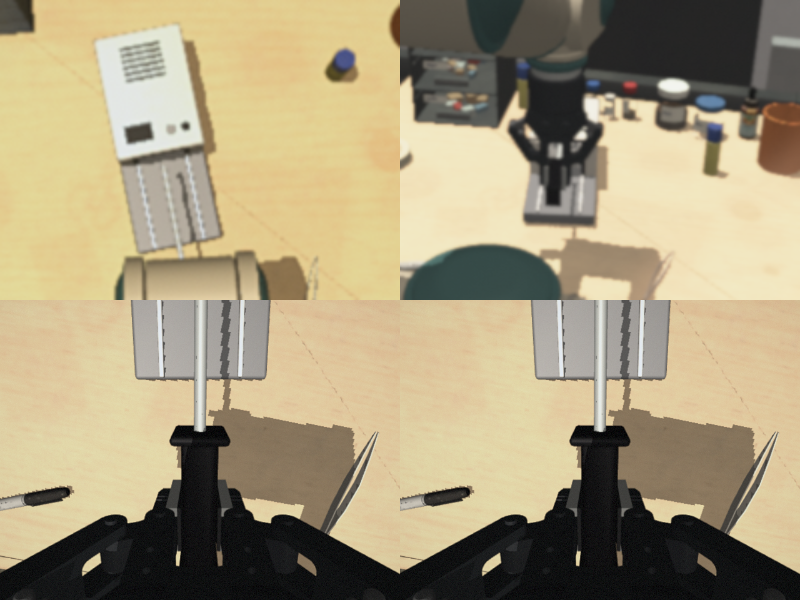

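```bash
python3 - <<'E'
from h import *
th=.1967; O=np.array([612.9,91.3]); R=np.array([[np.cos(th),np.sin(th)],[-np.sin(th),np.cos(th)]])
for n in("t1","w2"):
    w=np.load(f"pics/{n}.npy").reshape(-1,3); w=w[~np.isnan(w[:,0])]
    q=np.c_[(w[:,:2]-O)@R.T,w[:,2]]
    pl=q[(q[:,2]>16)&(q[:,2]<32)&(q[:,0]>-125)&(q[:,0]<-10)&(abs(q[:,1])<70)]
    for a in range(-110,-10,15):
        b=pl[abs(pl[:,0]-a)<6]
        if len(b)>9: print(n,"plate",a,b[:,1].min().round(1),b[:,1].max().round(1),np.median(b[:,2]).round(1))
    print("front",pl[:,0].min())
    sh=q[(q[:,2]>100)&(q[:,2]<150)&(abs(q[:,1])<15)&(q[:,0]>-140)&(q[:,0]<10)]
    for a in range(-130,10,15):
        b=sh[abs(sh[:,0]-a)<6]
        if len(b)>3: print(n,"shank",a,np.median(b[:,1]).round(1),np.percentile(b[:,2],[50,90]).round(1))
    if len(sh):print("tip end",sh[:,0].max())
E
```

```text
t1 plate -110 -53.8 54.9 24.5
t1 plate -95 -55.0 54.5 24.4
t1 plate -80 -54.8 54.6 24.7
t1 plate -65 -54.8 54.7 24.5
t1 plate -50 -54.8 54.1 24.5
t1 plate -35 -55.1 54.7 24.4
t1 plate -20 -54.1 54.6 24.9
front -115.57967496874703
t1 shank -130 1.2 [122.5 126.2]
t1 shank -115 1.2 [121.8 124. ]
t1 shank -100 1.3 [122.2 123. ]
t1 shank -85 1.2 [122.5 123.9]
t1 shank -70 0.7 [122.7 123.9]
t1 shank -55 0.9 [122.6 125.8]
t1 shank -40 0.6 [123.5 124.5]
t1 shank -25 0.2 [121.6 124.8]
tip end 9.754553368444592
w2 plate -110 -56.4 54.0 24.0
w2 plate -95 -56.4 54.0 24.2
w2 plate -80 -56.6 53.5 24.3
w2 plate -65 -56.1 53.9 24.3
w2 plate -50 -56.2 53.9 24.1
front -115.08853879248473
w2 shank -130 -0.5 [122.2 123.2]
w2 shank -115 -0.5 [122.1 123.2]
w2 shank -100 -0.8 [122.  123.1]
w2 shank -85 -0.8 [122.1 123.2]
tip end -79.82007376023886
```

```bash
python3 - <<'E'
from h import *
th=.1967; O=np.array([612.9,91.3]); R=np.array([[np.cos(th),np.sin(th)],[-np.sin(th),np.cos(th)]])
w=np.load("pics/side0.npy").reshape(-1,3); w=w[~np.isnan(w[:,0])]
q=np.c_[(w[:,:2]-O)@R.T,w[:,2]]
b=q[(abs(q[:,1])<29)&(q[:,0]>0)&(q[:,0]<140)&(q[:,2]<80)]
for z in range(22,60,3):
    c=b[abs(b[:,2]-z)<1.5]
    if len(c): print(z,len(c),np.percentile(c[:,0],[0,25,50,75,100]).round(1),c[:,1].min().round(1),c[:,1].max().round(1))
E
python3 -m handwheel '[[0.01,0,0.03,0,0,0,255],[0,0,0.022,0,0,0,255],[0,0,0,0,0,0,255],[0.02,0,0,0,0,0,255],[0.02,0,0,0,0,0,255],[0.02,0,0,0,0,0,255],[0.02,0,0,0,0,0,255],[0.01,0,0,0,0,0,255],[0.007,0,0,0,0,0,255],[0,0,0,0,0,0,255],[0,0,0,0,0,0,255],[0,0,0,0,0,0,255]]'
python3 - <<'E'
from h import *
s=bot.state();print(s["ee_pos"],s["ft_force"],s["moment"])
p=bot.read_camera("side");w=world(p);cv2.imwrite("pics/s3.png",p["pixels"])
E
```

```text
22 34 [ 1.1  8.6 24.2 28.4 99.6] -28.8 28.8
25 132 [1.000e-01 8.500e+00 1.640e+01 2.730e+01 1.144e+02] -28.9 28.7
28 52 [  2.3  24.5  29.4 100.3 106.2] -27.6 27.9
31 22 [ 20.4  25.   26.3  27.7 102. ] -26.7 24.6
34 24 [21.5 24.9 25.8 27.2 54. ] -26.5 24.7
37 21 [23.2 25.4 26.4 27.5 53.4] -26.5 22.3
40 26 [19.8 24.3 26.4 27.8 57.1] -25.1 24.7
43 114 [22.8 32.5 44.4 57.3 82.9] -26.6 25.4
46 79 [20.3 31.8 45.6 58.  76.9] -26.3 24.8
clock: 5.78
ee_pos: [541.3, 77.5, 57.5]
ee_rot: [0.0, 0.995, 0.098, -0.0]
ft_force: [-0.3, -0.2, -0.9]
grip_width: 16.3
gripper_force: 89.1
[541.29575855  77.45836789  57.49018172] [-0.27055389 -0.19178153 -0.88244969] [ 0.01226234 -0.00340105 -0.00411202]
```

```bash
python3 -m handwheel '[[0,0,0.003,0,0,0,255],[0,0,0.002,0,0,0,255],[0,0,0.001,0,0,0,255],[0,0,0.001,0,0,0,255],[0,0,0,0,0,0,255],[0,0,0,0,0,0,255]]'
python3 -m handwheel '[[0,0,0.001,0,0,0,255],[0,0,0,0,0,0,255],[0,0,0,0,0,0,255]]'
```

```text
clock: 6.33
ee_pos: [541.7, 77.9, 50.2]
ee_rot: [0.0, 0.995, 0.098, -0.0]
ft_force: [-0.5, -0.3, -1.1]
grip_width: 16.3
gripper_force: 89.1
clock: 6.58
ee_pos: [541.9, 77.9, 49.4]
ee_rot: [0.0, 0.995, 0.098, 0.0]
ft_force: [-0.4, -0.1, -1.1]
grip_width: 16.3
gripper_force: 89.1
```

```bash
python3 -m handwheel '[[0,0,0.001,0,0,0,255],[0,0,0,0,0,0,255],[0,0,0,0,0,0,255]]'
```

```text
clock: 6.83
ee_pos: [542.0, 77.9, 48.5]
ee_rot: [0.0, 0.995, 0.098, 0.0]
ft_force: [-1.0, -0.1, 1.0]
grip_width: 16.1
gripper_force: 89.4
```

```bash
python3 -m handwheel '[[0,0,0.001,0,0,0,255],[0,0,0,0,0,0,255],[0,0,0,0,0,0,255]]'
```

```text
clock: 7.08
ee_pos: [542.0, 77.8, 47.6]
ee_rot: [0.0, 0.995, 0.098, 0.0]
ft_force: [-2.3, 0.0, 3.4]
grip_width: 16.5
gripper_force: 89.6
```

```bash
python3 -m handwheel '[[0,0,-0.005,0,0,0,255],[0,0,0,0,0,0,255],[-0.006,0,0,0,0,0,255],[-0.005,0,0,0,0,0,255],[0,0,0,0,0,0,255],[0,0,0.002,0,0,0,255],[0,0,0.001,0,0,0,255],[0,0,0.001,0,0,0,255],[0,0,0.001,0,0,0,255],[0,0,0,0,0,0,255],[0,0,0,0,0,0,255]]'
```

```text
clock: 8.0
ee_pos: [531.0, 75.7, 47.2]
ee_rot: [0.0, 0.995, 0.098, -0.0]
ft_force: [-0.0, -0.5, -1.0]
grip_width: 16.2
gripper_force: 89.1
```

```bash
python3 -m handwheel '[[0,0,0.0015,0,0,0,255],[0,0,0.0015,0,0,0,255],[0,0,0,0,0,0,255],[0,0,0,0,0,0,255]]'
```

```text
clock: 8.33
ee_pos: [530.9, 75.7, 44.1]
ee_rot: [0.0, 0.995, 0.098, -0.0]
ft_force: [0.4, -1.6, -1.1]
grip_width: 16.4
gripper_force: 89.1
```

```bash
python3 -m handwheel '[[0,0,0.0015,0,0,0,255],[0,0,0.0015,0,0,0,255],[0,0,0.0015,0,0,0,255],[0,0,0,0,0,0,255],[0,0,0,0,0,0,255],[-0.003,0,0,0,0,0,255],[-0.003,0,0,0,0,0,255],[0,0,0,0,0,0,255]]'
```

```text
clock: 9.0
ee_pos: [524.7, 74.4, 39.8]
ee_rot: [0.0, 0.995, 0.098, 0.0]
ft_force: [0.1, 0.4, -1.2]
grip_width: 16.2
gripper_force: 89.1
```

```bash
python3 -m handwheel '[[-0.002,0,0,0,0,0,255],[-0.002,0,0,0,0,0,255],[-0.002,0,0,0,0,0,255],[-0.002,0,0,0,0,0,255],[0,0,0,0,0,0,255],[0,0,0,0,0,0,255]]'
```

```text
clock: 9.5
ee_pos: [517.1, 72.9, 39.8]
ee_rot: [0.0, 0.995, 0.098, -0.0]
ft_force: [1.0, -0.0, -1.0]
grip_width: 16.2
gripper_force: 89.1
```

```bash
python3 -m handwheel '[[-0.003,0,0,0,0,0,255],[-0.003,0,0,0,0,0,255],[-0.003,0,0,0,0,0,255],[-0.003,0,0,0,0,0,255],[-0.003,0,0,0,0,0,255],[-0.003,0,0,0,0,0,255],[-0.003,0,0,0,0,0,255],[-0.003,0,0,0,0,0,255],[-0.003,0,0,0,0,0,255],[-0.003,0,0,0,0,0,255]]'
cat > v.py <<'E'
from h import *
import sys
s=bot.state(); print(s["ee_pos"],s["ft_force"])
th=.1967; O=np.array([612.9,91.3]); R=np.array([[np.cos(th),np.sin(th)],[-np.sin(th),np.cos(th)]])
im=[]
for n in("top","wrist"):
    p=bot.read_camera(n); w=world(p).reshape(-1,3); w=w[~np.isnan(w[:,0])]; q=np.c_[(w[:,:2]-O)@R.T,w[:,2]]
    b=q[(abs(q[:,1])<40)&(abs(q[:,1])>6)&(q[:,0]<-1)&(q[:,0]>-118)&(abs(q[:,2]-44)<3)]
    if len(b): print(n,len(b),"carrier top x",np.percentile(b[:,0],[0,2,98,100]).round(1),"y",np.percentile(b[:,1],[1,99]).round(1),"z",np.median(b[:,2]).round(1))
    im.append(p["pixels"])
cv2.imwrite(sys.argv[1],np.hstack([cv2.resize(im[0][150:300,220:420],(400,300)),cv2.resize(im[1],(400,300))]))
E
python3 v.py pics/v4.png
```

```text
clock: 10.33
ee_pos: [487.6, 67.0, 39.8]
ee_rot: [0.0, 0.995, 0.098, 0.0]
ft_force: [3.3, 0.2, -1.1]
grip_width: 16.1
gripper_force: 89.1
[487.59243066  67.04703349  39.8198024 ] [ 3.30467808  0.15144281 -1.09624459]
top 55 carrier top x [-11.7 -11.7  -1.2  -1.1] y [-25.   29.9] z 44.7
wrist 241 carrier top x [-117.9 -117.7  -87.8  -87.7] y [-13.9  15.4] z 44.9
```

View pics/v4.png

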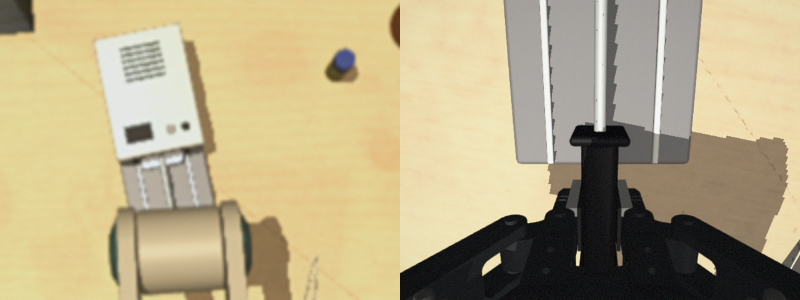

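```bash
python3 -m handwheel '[[-0.003,0,0,0,0,0,255],[-0.004,0,0,0,0,0,255],[-0.004,0,0,0,0,0,255],[-0.004,0,0,0,0,0,255],[-0.004,0,0,0,0,0,255],[-0.004,0,0,0,0,0,255],[-0.004,0,0,0,0,0,255],[-0.004,0,0,0,0,0,255],[-0.004,0,0,0,0,0,255],[-0.004,0,0,0,0,0,255]]'
python3 -m handwheel '[[-0.004,0,0,0,0,0,255],[-0.004,0,0,0,0,0,255],[-0.004,0,0,0,0,0,255],[-0.004,0,0,0,0,0,255],[-0.004,0,0,0,0,0,255],[-0.004,0,0,0,0,0,255],[-0.004,0,0,0,0,0,255],[-0.003,0,0,0,0,0,255],[-0.002,0,0,0,0,0,255],[0,0,0,0,0,0,255],[0,0,0,0,0,0,255]]'
python3 v.py pics/v5.png
```

```text
clock: 11.27
ee_pos: [449.2, 59.4, 39.8]
ee_rot: [0.0, 0.995, 0.098, -0.0]
ft_force: [2.2, -0.3, -1.4]
grip_width: 16.2
gripper_force: 89.1
clock: 12.18
ee_pos: [417.0, 53.0, 39.7]
ee_rot: [0.0, 0.995, 0.098, -0.0]
ft_force: [-0.7, -0.7, -0.9]
grip_width: 16.3
gripper_force: 89.1
[416.97669155  53.00701505  39.71057531] [-0.66005305 -0.7252561  -0.85375491]
top 327 carrier top x [-84.3 -82.9  -2.8  -1.6] y [-25.3  25.7] z 43.7
```

View pics/v5.png

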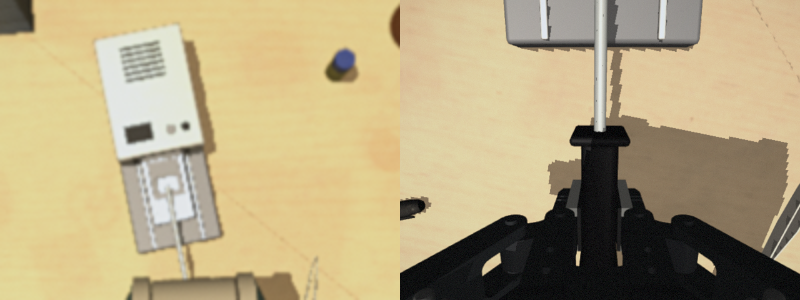

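```bash
python3 -m handwheel '[[0.002,0,0,0,0,0,255],[0.003,0,0,0,0,0,255],[0,0,0,0,0,0,255],[0,0,-0.006,0,0,0,255],[0,0,-0.006,0,0,0,255],[0,0,-0.006,0,0,0,255],[0,0,-0.02,0,0,0,255],[0,0,-0.025,0,0,0,255],[0,0,-0.02,0,0,0,255],[0,0,0,0,0,0.0983,255],[0,0,0,0,0,0.0983,255],[0,0,0,0,0,0,255]]'
python3 v.py pics/v6.png
python3 -m handwheel '[[0,0.03,0,0,0,0,255],[0.003,0.039,0,0,0,0,255],[0.006,0.039,0,0,0,0,255],[0.006,0.039,0,0,0,0,255],[0.006,0.039,0,0,0,0,255],[0.006,0.039,0,0,0,0,255],[0.006,0.039,0,0,0,0,255],[0.006,0.039,0,0,0,0,255],[0.006,0.03,0,0,0,0,255],[0,0.015,0,0,0,0,255],[0,0,0,0,0,0,255],[0,0,0,0,0,0,255]]'
```

```text
clock: 13.28
ee_pos: [422.5, 54.1, 123.9]
ee_rot: [0.0, 1.0, -0.002, 0.001]
ft_force: [0.3, 0.5, -1.1]
grip_width: 15.9
gripper_force: 89.0
[422.45204517  54.06411375 123.91742708] [ 0.32364552  0.52926309 -1.11189021]
top 338 carrier top x [-84.4 -82.7  -2.2  -1.2] y [-25.4  25.8] z 43.9
wrist 2457 carrier top x [-84.8 -84.4 -65.9 -63.7] y [-18.4  24.4] z 44.2
clock: 14.38
ee_pos: [466.7, -293.8, 122.3]
ee_rot: [-0.001, 1.0, 0.0, -0.0]
ft_force: [0.2, 0.2, -1.0]
grip_width: 16.5
gripper_force: 89.1
```

```bash
python3 -m handwheel '[[0,0,0.03,0,0,0,255],[0,0,0.035,0,0,0,255],[0,0,0.03,0,0,0,255],[0,0,0.015,0,0,0,255],[0,0,0.003,0,0,0,255],[0,0,0.0015,0,0,0,255],[0,0,0,0,0,0,255],[0,0,0,0,0,0,255]]'
```

```text
clock: 15.05
ee_pos: [467.9, -294.0, 10.0]
ee_rot: [0.001, 1.0, 0.0, 0.001]
ft_force: [1.0, 0.2, -0.4]
grip_width: 16.0
gripper_force: 89.2
```

```bash
python3 -m handwheel '[[0,0,0.001,0,0,0,255],[0,0,0.001,0,0,0,255],[0,0,0.001,0,0,0,255],[0,0,0,0,0,0,255],[0,0,0,0,0,0,255]]'
```

```text
clock: 15.47
ee_pos: [467.4, -294.2, 6.4]
ee_rot: [0.0, 1.0, -0.0, 0.0]
ft_force: [-1.7, 1.9, 6.4]
grip_width: 16.6
gripper_force: 90.0
```

```bash
python3 -m handwheel '[[0,0,0,0,0,0,180],[0,0,0,0,0,0,120],[0,0,0,0,0,0,60],[0,0,0,0,0,0,0],[0,0,0,0,0,0,0],[0,0,0,0,0,0,0],[0,0,0,0,0,0,0],[0,0,0,0,0,0,0],[0,0,0,0,0,0,0],[0,0,-0.01,0,0,0,0],[0,0,-0.02,0,0,0,0],[0,0,-0.03,0,0,0,0]]'
python3 -m handwheel '[[0,0,-0.04,0,0,0,0],[0,0,-0.04,0,0,0,0],[0,0,-0.03,0,0,0,0],[-0.04,0,0,0,0,0,0],[-0.04,0,0,0,0,0,0],[-0.03,0,0,0,0,0,0],[0,0,0,0,0,0,0],[0,0,0,0,0,0,0],[0,0,0,0,0,0,0]]'
python3 v.py pics/v7.png; python3 - <<'E'
from h import *
p=bot.read_camera("top"); w=world(p); cv2.imwrite("pics/v8.png",cv2.resize(p["pixels"][120:320,140:480],(800,470)))
m=(w[...,2]>10)&(w[...,2]<45)&(abs(w[...,1]+292)<30)&(w[...,0]>400)
print(cv2.minAreaRect(w[m][:,:2].astype(np.float32)),np.percentile(w[m][:,2],[50,95]))
E
```

```text
clock: 16.47
ee_pos: [465.6, -293.0, 64.0]
ee_rot: [-0.002, 1.0, -0.0, -0.002]
ft_force: [0.5, -1.0, -0.2]
grip_width: 85.3
gripper_force: 0.0
clock: 17.22
ee_pos: [357.5, -294.1, 176.2]
ee_rot: [0.001, 1.0, -0.0, 0.001]
ft_force: [0.4, -0.3, -1.1]
grip_width: 85.5
gripper_force: 0.0
[ 357.47700549 -294.10902777  176.19399313] [ 0.40368406 -0.25675344 -1.05156875]
top 352 carrier top x [-84.3 -82.9  -3.   -1.2] y [-25.5  25.6] z 43.9
((732.5264892578125, -284.60919189453125), (59.069496154785156, 612.2179565429688), 88.40235900878906) [29.3662493  38.25636637]
```

View pics/v8.png

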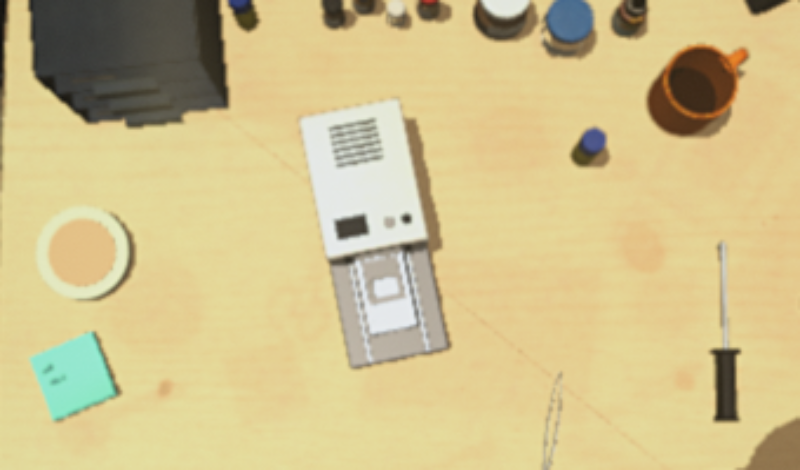

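The picture shows the carrier on the landing with its window at about (385, 288). The pick lies flat on bare desk at (725, 330), and the glue stick and note pad have not moved.

```bash
python3 -c "
from workcell import bot
print(bot.finish_job())"
```

```text
the job is handed in; nothing more can be done
None
```

The carrier now lies flat on the landing with about 76% of its length out. The pick is back on the bare desk and released, the glue stick and note pad were not moved, and I handed the job in at about 17 s of the 54 s allowed; no verdict was returned.

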